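# Snap a brass bushing blank into the sprung V nest

## Task

Stand the brass bushing blank on the blue bed in front of the red latch, then push it along the bed into the V jaw, over the sprung latch, until the latch clicks up behind it and holds it centred and upright against both cheeks. Push gently, by feel: never drive the sprung jaw hard onto its end stop, as that marks the brass. Leave the aluminium and steel blanks and everything else on the bench where they are.

Things in the scene. Friction and masses are not known exactly. Their poses are not given: they have to be found in the camera images.
- brass_mid (a point): centre (half-way up) of the polished brass bushing blank to be loaded: an upright cylinder 44 mm in diameter and 40 mm tall, 0.28 to 0.44 kg, yellow metal, a dark 20 mm bore seen on its top. It stands on a 4 mm cork mat at the robot's left. Slippery: lightly oiled, friction about 0.2 on everything. z axis up along the cylinder
- bed: blue bed of the nest, bolted down: 240 mm long (x), 124 mm wide (y), 20 mm high, flat top; origin at the centre of its underside. +x is the pushing direction, away from the robot; centre line y = 0. On it a carrier bears the V jaw and, in one piece with it, the red latch. The carrier is locked anywhere within +-20 mm along x of its mid setting, and its setting is NOT measured
- load_spot (a point): point on the bed's top, on the centre line at bed x = -82 mm: a blank standing centred here is clear of the latch and jaw at every setting. Axes as the bed's
- v_mid (a point): fixed point on the bed's top where the V's unpushed apex is at the mid setting (true apex +-20 mm along x). The V opens to -x: two steel cheeks 40 degrees either side of the centre line, 20 mm high, mouth 70 mm wide. It is sprung to -x: gives from 2.3 N, 0.9 N/mm more, hard stop after 8 mm (9.5 N). Over 14 N on a cheek marks the brass. Seated blank's centre: 31 mm from the apex to -x
- latch_mid (a point): fixed point on the bed's top at the latch's middle at mid setting (true latch +-20 mm along x): a red ramp 20 mm long, 18 mm wide, up to 6 mm high, slope to -x, upright face to +x. It sinks under 1.5 N and springs up once the blank has pushed the jaw back 3 to 4 mm. Push needed, bed friction (under 1 N) included: about 6 N at the click; the hard stop comes at about 10 N
- alu_mid (a point): centre of the aluminium blank, same size as the brass one, silver-white, on the mat: leave alone
- steel_mid (a point): centre of the dark steel blank, same size, on the mat: leave alone
- hammer: hammer lying at the robot's right, leave alone; origin under its middle
- screwdriver: screwdriver lying at the robot's left, leave alone; origin under its middle
- brush: brush lying at the robot's right, leave alone; origin under its middle
- oil: yellow oil bottle, 48 mm in diameter, 130 mm tall, far right, leave alone; origin at the centre of its underside
- mug: white mug, 80 mm in diameter, 90 mm tall, far left, leave alone; origin at the centre of its underside
There are look-alikes about, which are no part of the job. Of the things like the part that bears brass_mid, leave any that is orange; of the rest the larger one is meant.

How it is judged:
On the way, in this order (a step that is already met when the one before it is completed fails the run):
1. the brass blank stands upright on the bed, short of the latch (contact force between brass and bed above 1 N and angle between brass_mid's own z axis and vertical below 0.06 rad and contact force between brass and latch_c0 below 0.2 N and contact force between brass and jaw_c0 below 0.2 N and contact force between brass and jaw_c1 below 0.2 N), for 0.2 s.
2. the latch is up behind the blank, which bears on both cheeks (contact force between brass and jaw_c0 above 1 N and contact force between brass and jaw_c1 above 1 N and contact force between brass and latch_c0 above 1.5 N and angle between brass_mid's own z axis and vertical below 0.06 rad and z of brass_mid in the frame of bed below 0.0425 m), for 0.3 s.
At the end, for the whole second after the job is handed in: the brass blank stands upright (within 0.06 rad) and at rest down on the bed, within 4 mm of the bed's centre line, caught between the V and the latch: each cheek bears on it with over 1 N and the upright face of the latch with over 1.5 N; fingers off (all of step 2 and y of brass_mid in the frame of bed between -0.004 and 0.004 m and linear speed of brass below 0.01 m/s); the robot touches nothing.
It fails at once if a cheek of the V pressed on the brass with more than 14 N (jaw driven onto its end stop) (contact force between brass and jaw_c0 above 14 N or contact force between brass and jaw_c1 above 14 N).
It fails at once if another blank or a bystander moved more than 30 mm (distance of any of alu_mid, steel_mid, hammer, screwdriver, brush, oil, mug from where it was at the start of the episode above 0.03 m).
It also fails if it takes over 72 s, if anything falls off the work surface, if the arm or the gripper's body presses on something with over 40 N, if the wrist force passes 120 N, or if a joint passes its speed limit or range.

## Robot

A 6-joint arm with a two-finger parallel gripper is mounted at the origin on the work surface. World frame = base frame: x ahead of the robot, y to its left, z up, the work surface at z = 0. Lengths are in m, angles in rad, forces in N, time in s.
With the tool pointing down it reaches from about 0.325 to 0.775 m from the base axis. Payload 9.3 kg.
Tool frame: the origin (TCP) lies at the very end of the fingers, on their centre line; the grasp point (between the pads) lies pinch_z behind it (pinch_z is the distance from the TCP to the grasp point, in m); z points along the fingers, y is the direction in which the jaws open and shut (so a half turn about z gives the same grasp; the last joint's range is limited). The gripper opens to 85 mm and grips with 20 to 120 N. Pads are 22 mm wide; open, the fingers measure 114 mm over their backs; the gripper's body (76 mm by 85 mm) begins 54 mm behind the grasp point. The pads swing forward as they close: fully open they stand 13 mm farther back than shut.
Start: joints at [-1.363, 0.259, 0.021, 1.334, 0, 1.418], TCP at [0.194, -0.515, 0.231] pointing down, gripper open.
Joint ranges: [-3.04, 3.04], [-0.91, 1.82], [-1.04, 1.36], [-1.92, 1.95], [-1.52, 1.45], [-3.14, 3.14]. Speed limits (rad/s): [2.22, 2.22, 2.79, 3.14, 3.14, 3.14].

## Interface

Orientations are given as a unit quaternion [w, x, y, z].
In Python, from bench import get_obs, get_image, get_calibration, job_done, pinch_z gives the robot as it stands. The module is installed in compiled form; this text tells all that it offers.
- The arm moves only by the shell command python3 -m crank 'ROWS' [FORCE]. ROWS is JSON, a list of rows, each a list of 7 numbers: the shift along the tool's x, y, z in m, then the turn, a rotation vector about the tool's x, y, z in rad, then the finger opening in m, from 0 to 0.0854. In form: [[dx, dy, dz, rx, ry, rz, hand], ...]. A call has 1 to 8 rows; each row shifts and turns the commanded pose from where the row before left it, along the tool's axes as they then stand; what a row does not reach is not made up. A row lasts 1/8 s, in which the tool goes at most 62.5 mm and 10.7 degrees, less where a joint would pass 70% of its speed; a pose out of reach is approached as far as the arm can. A call with a gripper value outside its range is refused whole. The fingers move at their own pace and stop on an object; FORCE is the grip in N (left out, the last holds). Time passes only in rows, so rows that do not move let the fingers close. It gives the time, the measured TCP pose, the force and the opening at its end, in the units of the state.
- get_obs(): the state, without advancing time (a new reading comes with each control period).
- get_image(name): name is "side" or "top" or "wrist"; returns the picture (384x512x3 uint8, red, green, blue); there is no depth.
- get_calibration(name): a dict with "fx", "fy", "cx", "cy" (pixels), "view" (4x4, takes a point from world to camera coordinates). Camera axes: x right, y down, z forward; pixel columns grow to the right and rows downward; lengths in m; the calibration is good to about 2 mm. A picture is of the moment at which its call begins: read the wrist's pose just before it. get_calibration takes no time and is no camera call; for the wrist camera it gives the pose at the moment of the call.
- job_done(): hands the job in, once; it reports no verdict.
The state is a dict: "clock": time; "joint_pos": joint angles; "joint_vel": joint speeds; "joint_efforts": joint torques, N m; "tool_pos": TCP position; "ee_rot": TCP orientation; "wrist_force": force on the tool from outside, world axes, zero at the start; "wrist_torque": the same for the moment, N m; "gripper_width": finger opening in m.
Only numpy, scipy, OpenCV 4.12 (cv2) and the standard library are available. Lean on these libraries where they do the work, as an engineer would, in place of code of your own. Each camera call takes 0.05 s, during which the arm holds its last target.

## Working session

There is one attempt and no reset: what is moved stays moved. The work goes in short steps, Python scripts to look and compute and a shell command to move; the robot and the scene stay as the last step left them, time stands still between calls to the robot, and variables do not carry over. Pictures are saved under pics/ and viewed, and the job is handed in when it is done.

```bash
mkdir -p pics
cat > h.py <<'E'
import numpy as np, cv2
from bench import *
def save(n,f): 
    im=get_image(n); cv2.imwrite('pics/'+f,im[:,:,::-1]); return im
def proj(n,p,c=None):
    c=c or get_calibration(n); q=np.array(c['view'])@np.append(p,1.); return c['fx']*q[0]/q[2]+c['cx'],c['fy']*q[1]/q[2]+c['cy']
def ray(n,u,v,z,c=None):
    c=c or get_calibration(n); V=np.array(c['view']);R=V[:3,:3];o=-R.T@V[:3,3]
    d=R.T@np.array([(u-c['cx'])/c['fx'],(v-c['cy'])/c['fy'],1]); return o+d*(z-o[2])/d[2]
E
python3 - <<'E'
from h import *
o=get_obs();print(o['clock'],o['tool_pos'],o['ee_rot'],o['wrist_force'],pinch_z)
save('top','top0.png');save('side','side0.png')
for n in('top','side'):
  c=get_calibration(n);V=np.array(c['view']);print(n,c['fx'],-V[:3,:3].T@V[:3,3])
E
```

```text
0.0 [ 0.19409744 -0.51430319  0.23063186] [-7.08339678e-04  9.83772400e-01  1.79419514e-01 -1.57705145e-05] [-0.22036965  0.27805556  1.11341061] 0.0187
top 465.54702875216327 [0.16594359 0.02408493 1.60130379]
side 369.9198134553796 [0.34820635 0.98469391 0.7442936 ]
```

View pics/top0.png

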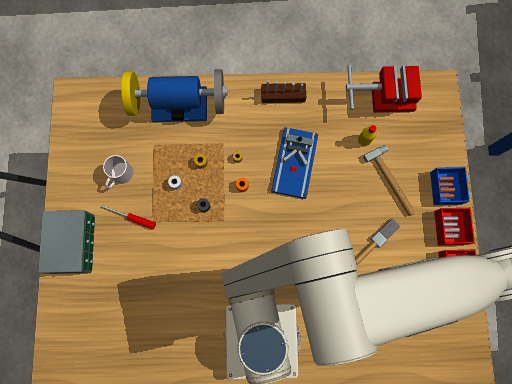

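View pics/side0.png

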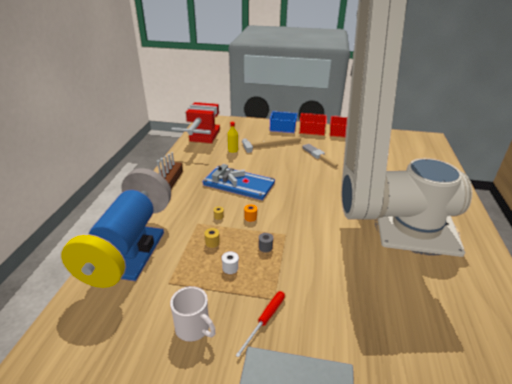

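Candidates in the top view are the yellow one on the mat at (200,160), a smaller yellow one off the mat at (237,157), an orange one at (242,184), silver at (174,182) and dark steel at (203,205). I choose (200,160), the larger yellow one. Next I check it and the bed in a close crop.

Run:
```python
from h import *
im=cv2.imread('pics/top0.png')
a=cv2.resize(im[140:220,160:260],None,fx=5,fy=5,interpolation=cv2.INTER_CUBIC)
cv2.imwrite('pics/c1.png',a)
b=cv2.resize(im[120:205,260:330],None,fx=7,fy=7,interpolation=cv2.INTER_CUBIC)
cv2.imwrite('pics/c2.png',b)
for u,v,z in[(200.5,160,.044),(237.5,156.5,.04),(293,169,.02)]: print(ray('top',u,v,z))
```

```text
[0.60464112 0.19579156 0.044     ]
[0.61579807 0.06741244 0.04      ]
[ 0.5721596  -0.12589794  0.02      ]
```

View pics/c1.png

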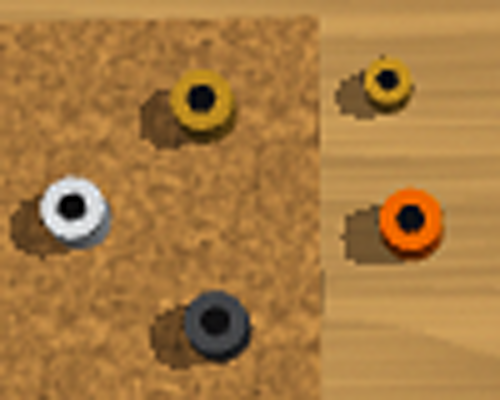

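View pics/c2.png

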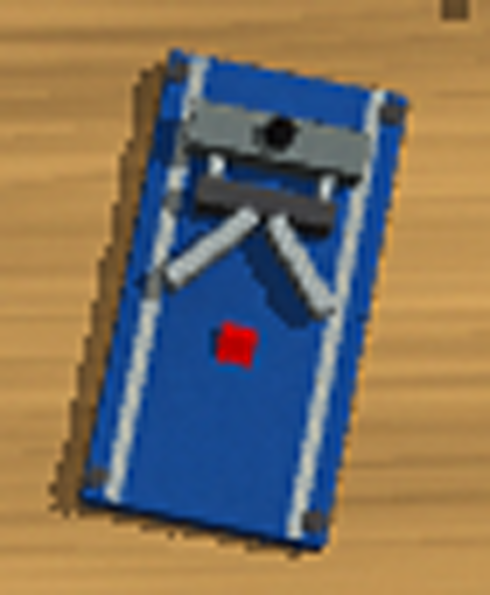

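```bash
cat >> h.py <<'E'
def fitbed(n,uv,c=None):
    "uv order: (+x,+y),(+x,-y),(-x,-y),(-x,+y)"
    P=np.array([ray(n,u,v,.02,c)[:2] for u,v in uv]); M=np.array([[.12,.062],[.12,-.062],[-.12,-.062],[-.12,.062]])
    ce=P.mean(0);Q=P-ce; a=np.arctan2((M[:,0]*Q[:,1]-M[:,1]*Q[:,0]).sum(),(M*Q).sum())
    R=np.array([[np.cos(a),-np.sin(a)],[np.sin(a),np.cos(a)]]); print('res mm',1000*(Q-M@R.T)); return ce,a,R
E
python3 - <<'E'
from h import *
f=lambda x,y,u0,v0,k:(u0+(x+.5)/k-.5,v0+(y+.5)/k-.5)
ce,a,R=fitbed('top',[f(*p,260,120,7) for p in[(172,52),(408,97),(325,548),(82,495)]])
print(ce,np.degrees(a)); print('load',ce+R@[-.082,0])
print('latch',R.T@(ray('top',*f(237,345,260,120,7),.024)[:2]-ce), 'apex',R.T@(ray('top',*f(262,215,260,120,7),.04)[:2]-ce))
print('brass',ray('top',*f(202,97,160,140,5),.044))
o=get_obs()
V=np.array(get_calibration('wrist')['view']);p=-V[:3,:3].T@V[:3,3];print('wristcam',p, V[2,:3])
from scipy.spatial.transform import Rotation as Ro
q=o['ee_rot'];T=Ro.from_quat(np.r_[q[1:],q[0]]).as_matrix();print(T);print(T.T@(p-o['tool_pos']), T.T@V[:3,:3].T, get_calibration('wrist')['fx'])
E
```

```text
res mm [[-1.78878227 -0.38656385]
 [-0.75361001  1.29431897]
 [ 0.50339142  0.38634953]
 [ 2.03900086 -1.29410466]]
[ 0.59863633 -0.1335289 ] -12.857093446246143
load [ 0.51869222 -0.11528225]
latch [-0.02778684  0.00031837] apex [0.03614001 0.00107224]
brass [0.60827351 0.19753985 0.044     ]
wristcam [ 0.26252327 -0.4881245   0.37260386] [-0.26720192 -0.09981113 -0.95845755]
[[ 9.35609917e-01  3.53035432e-01 -2.56966194e-04]
 [ 3.53035487e-01 -9.35609226e-01  1.14898638e-03]
 [ 1.65212962e-04 -1.16572124e-03 -9.99999307e-01]]
[ 0.07328215 -0.0005406  -0.1418608 ] [[-8.81069490e-04 -9.58410475e-01 -2.85391986e-01]
 [ 9.99999515e-01 -9.69854012e-04  1.69763638e-04]
 [-4.39491811e-04 -2.85391698e-01  9.58410865e-01]] 337.5708980097386
```

```bash
cat >> h.py <<'E'
from scipy.spatial.transform import Rotation as Ro
def tool():
    o=get_obs();q=o['ee_rot'];return np.array(o['tool_pos']),Ro.from_quat(np.r_[q[1:],q[0]]).as_matrix(),o
def down(yaw): return np.array([[np.cos(yaw),np.sin(yaw),0],[np.sin(yaw),-np.cos(yaw),0],[0,0,-1.]])
def rows(pt,yaw,n,hand):
    p,T,o=tool(); dR=Ro.from_matrix(T.T@down(yaw)).as_rotvec()
    if np.linalg.norm(dR)>.02 :
        if dR[2]>0 and np.linalg.norm(dR)>3.0: print('flip?')
    st=(np.array(pt)-p)/n
    for i in range(n):
        Ti=T@Ro.from_rotvec(dR*i/n).as_matrix(); s=Ti.T@st
        print([round(float(x),4) for x in s]+[round(float(x),4) for x in dR/n]+[hand])
E
python3 - <<'E'
from h import *
rows([.54,-.12,.25],np.pi-.2244,14,.08)
E
```

```text
[0.0331, -0.0176, -0.0014, -0.0, -0.0001, -0.1826, 0.08]
[0.0357, -0.0113, -0.0014, -0.0, -0.0001, -0.1826, 0.08]
[0.0372, -0.0047, -0.0014, -0.0, -0.0001, -0.1826, 0.08]
[0.0374, 0.0022, -0.0014, -0.0, -0.0001, -0.1826, 0.08]
[0.0364, 0.0089, -0.0014, -0.0, -0.0001, -0.1826, 0.08]
[0.0342, 0.0154, -0.0014, -0.0, -0.0001, -0.1826, 0.08]
[0.0308, 0.0213, -0.0014, -0.0, -0.0001, -0.1826, 0.08]
[0.0264, 0.0266, -0.0014, -0.0, -0.0001, -0.1826, 0.08]
[0.0212, 0.0309, -0.0014, -0.0, -0.0001, -0.1826, 0.08]
[0.0152, 0.0343, -0.0014, -0.0, -0.0001, -0.1826, 0.08]
[0.0087, 0.0364, -0.0014, -0.0, -0.0001, -0.1826, 0.08]
[0.002, 0.0374, -0.0014, -0.0, -0.0001, -0.1826, 0.08]
[-0.0049, 0.0371, -0.0014, -0.0, -0.0001, -0.1826, 0.08]
[-0.0115, 0.0356, -0.0014, -0.0, -0.0001, -0.1826, 0.08]
```

```bash
python3 -m crank '[[0.033,-0.0175,-0.0015,0,0,-0.1826,0.08],[0.0355,-0.0115,-0.0015,0,0,-0.1826,0.08],[0.037,-0.0045,-0.0015,0,0,-0.1826,0.08],[0.0375,0.002,-0.0015,0,0,-0.1826,0.08],[0.0365,0.009,-0.0015,0,0,-0.1826,0.08],[0.034,0.0155,-0.0015,0,0,-0.1826,0.08],[0.031,0.0215,-0.0015,0,0,-0.1826,0.08],[0.0265,0.0265,-0.0015,0,0,-0.1826,0.08]]' && python3 -m crank '[[0.021,0.031,-0.0015,0,0,-0.1826,0.08],[0.015,0.0345,-0.0015,0,0,-0.1826,0.08],[0.0085,0.0365,-0.0015,0,0,-0.1826,0.08],[0.002,0.0375,-0.0015,0,0,-0.1826,0.08],[-0.005,0.037,-0.0015,0,0,-0.1826,0.08],[-0.0115,0.0355,-0.0015,0,0,-0.1826,0.08],[0,0,0,0,0,0,0.08],[0,0,0,0,0,0,0.08]]'
python3 - <<'E'
from h import *
p,T,o=tool();print(p,np.degrees(np.arctan2(T[1,0],T[0,0])),o['joint_pos'],o['wrist_force'])
c=get_calibration('wrist'); im=save('wrist','w1.png'); np.save('c_w1.npy',c,allow_pickle=True)
cv2.imwrite('pics/w1b.png',cv2.resize(im[:,:,::-1],None,fx=1.56,fy=1.56,interpolation=cv2.INTER_CUBIC))
E
```

```text
clock: 1.1
tool_pos: [0.3924, -0.2882, 0.2431]
ee_rot: [-0.0, 0.611, 0.792, 0.0]
wrist_force: [-0.1, -0.2, -0.7]
gripper_width: 0.0801
clock: 2.1
tool_pos: [0.5402, -0.1209, 0.2519]
ee_rot: [-0.0, 0.113, 0.994, 0.0]
wrist_force: [-0.2, 0.6, -0.4]
gripper_width: 0.0799
[ 0.54019303 -0.12089889  0.25189659] 167.0668070463295 [-3.71654462e-01  2.60568816e-01  7.63280648e-02  1.38749714e+00
 -2.36637111e-04 -1.45927598e-01] [-0.22220336  0.55172079 -0.4475611 ]
```

View pics/w1b.png

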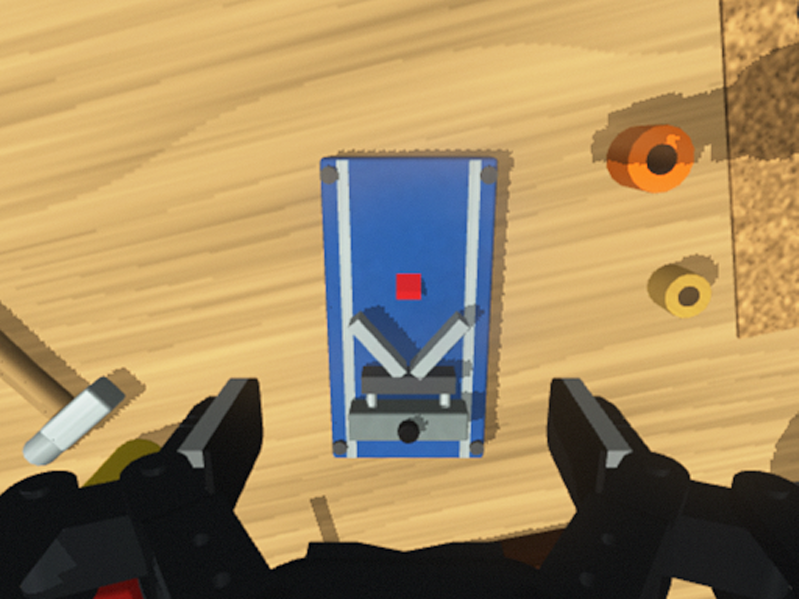

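The wrist view shows the bed with the latch at (408,287) and the V apex at (408,375). I crop it to read the corners.

Run:
```python
from h import *
im=cv2.imread('pics/w1.png')
cv2.imwrite('pics/w1c.png',cv2.resize(im[94:194,200:324],None,fx=6,fy=6,interpolation=cv2.INTER_CUBIC))
cv2.imwrite('pics/w1d.png',cv2.resize(im[200:300,200:324],None,fx=6,fy=6,interpolation=cv2.INTER_CUBIC))
```

```text
(no output)
```

View pics/w1c.png

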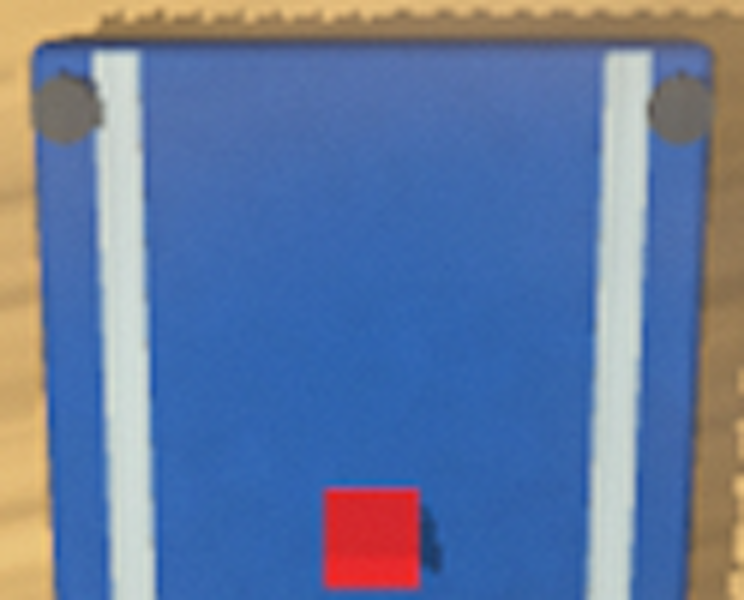

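View pics/w1d.png

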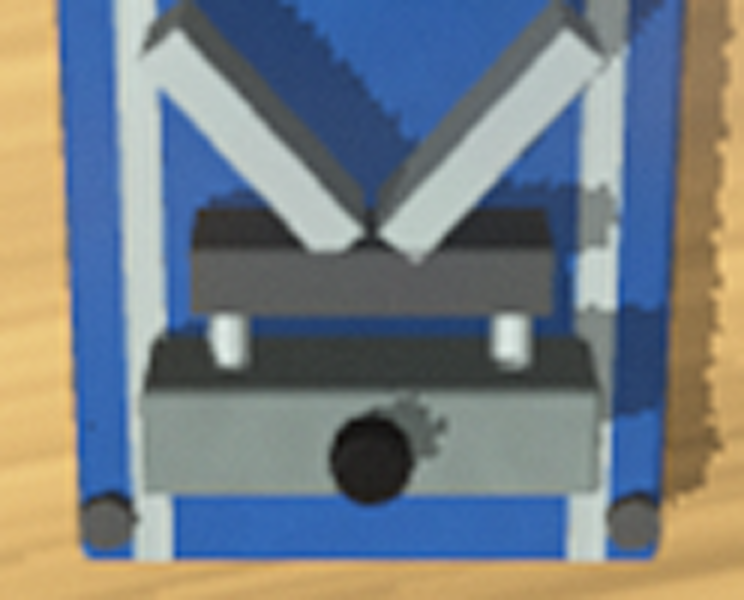

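Run:
```python
from h import *
c=np.load('c_w1.npy',allow_pickle=True).item()
f=lambda x,y,u0,v0,k=6:(u0+(x+.5)/k-.5,v0+(y+.5)/k-.5)
ce,a,R=fitbed('wrist',[f(660,560,200,200),f(84,560,200,200),f(33,45,200,94),f(713,45,200,94)],c)
print(ce,a,np.degrees(a)); print('load',ce+R@[-.082,0])
for nm,q,z in[('latch face top',(372,588,200,94),.02),('latch low end',(372,489,200,94),.02),('latch face@26',(372,556,200,94),.026),('apex@40',(371,238,200,200),.04),('apex@bed',(372,208,200,200),.02)]:
    print(nm,1000*R.T@(ray('wrist',*f(*q),z,c)[:2]-ce))
```

```text
res mm [[-1.3621599  -0.43051441]
 [-1.16197024  1.08219847]
 [ 1.45196029  0.79354855]
 [ 1.07216986 -1.4452326 ]]
[ 0.60091774 -0.13114381] -0.2255411551954828 -12.922556299206263
load [ 0.52099454 -0.11280583]
latch face top [-16.81106472  -0.10871445]
latch low end [-36.59357714  -0.1295223 ]
latch face@26 [-25.05087731  -0.16072587]
apex@40 [34.22301586 -0.39073393]
apex@bed [37.14591847 -0.05196085]
```

Run:
```python
from h import *
rows([.608,.197,.17],np.pi-.2255,7,.08)
```

```text
[0.0007, 0.0465, 0.0117, -0.0, -0.0001, -0.0001, 0.08]
[0.0007, 0.0465, 0.0117, -0.0, -0.0001, -0.0001, 0.08]
[0.0007, 0.0465, 0.0117, -0.0, -0.0001, -0.0001, 0.08]
[0.0007, 0.0465, 0.0117, -0.0, -0.0001, -0.0001, 0.08]
[0.0007, 0.0465, 0.0117, -0.0, -0.0001, -0.0001, 0.08]
[0.0007, 0.0465, 0.0117, -0.0, -0.0001, -0.0001, 0.08]
[0.0007, 0.0465, 0.0117, -0.0, -0.0001, -0.0001, 0.08]
```

```bash
python3 -m crank '[[0.0007,0.0465,0.0117,0,0,0,0.08],[0.0007,0.0465,0.0117,0,0,0,0.08],[0.0007,0.0465,0.0117,0,0,0,0.08],[0.0007,0.0465,0.0117,0,0,0,0.08],[0.0007,0.0465,0.0117,0,0,0,0.08],[0.0007,0.0465,0.0117,0,0,0,0.08],[0.0007,0.0465,0.0117,0,0,0,0.08],[0,0,0,0,0,0,0.08]]'
python3 - <<'E'
from h import *
p,T,o=tool();print(p,np.degrees(np.arctan2(T[1,0],T[0,0])),o['wrist_force'],pinch_z)
c=get_calibration('wrist'); im=save('wrist','w2.png'); np.save('c_w2.npy',c,allow_pickle=True)
cv2.imwrite('pics/w2b.png',cv2.resize(im[:,:,::-1],None,fx=1.56,fy=1.56,interpolation=cv2.INTER_CUBIC))
print(proj('wrist',[.608,.1975,.044],c))
E
```

```text
clock: 3.15
tool_pos: [0.6078, 0.1991, 0.169]
ee_rot: [-0.001, 0.112, 0.994, -0.0]
wrist_force: [0.1, -0.7, 1.0]
gripper_width: 0.0803
[0.60781902 0.19912954 0.16895726] 167.19052190581866 [ 0.09438843 -0.67607437  0.96014196] 0.0187
(np.float64(256.49418284283627), np.float64(179.48083805435078))
```

View pics/w2b.png

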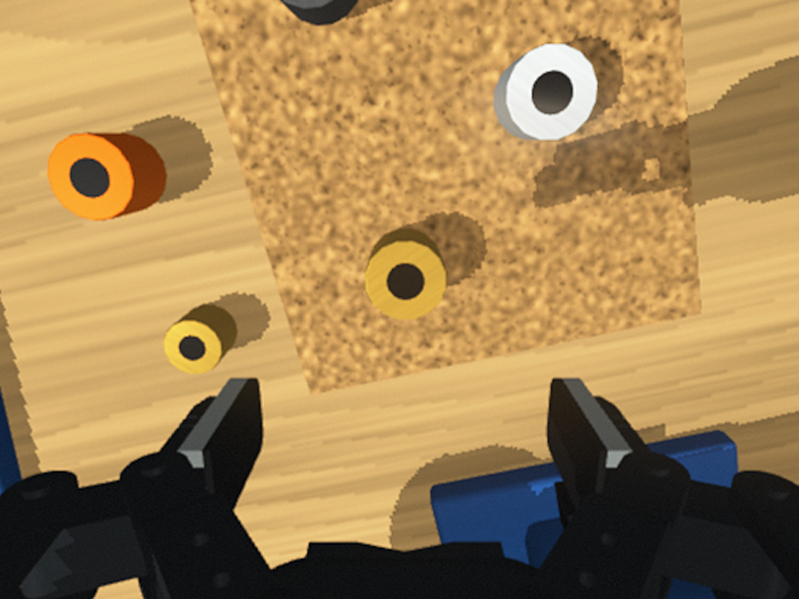

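Run:
```python
from h import *
c=np.load('c_w2.npy',allow_pickle=True).item()
im=cv2.imread('pics/w2.png')
cv2.imwrite('pics/w2c.png',cv2.resize(im[140:220,220:300],None,fx=7,fy=7,interpolation=cv2.INTER_CUBIC))
b=ray('wrist',260,179.5,.044,c);print(b)
rows([b[0],b[1],.009],np.pi-.2255,5,.08)
```

```text
[0.60865531 0.20029841 0.044     ]
[-0.0001, 0.0006, 0.0321, -0.0001, -0.0002, 0.0002, 0.08]
[-0.0001, 0.0006, 0.0321, -0.0001, -0.0002, 0.0002, 0.08]
[-0.0001, 0.0005, 0.0321, -0.0001, -0.0002, 0.0002, 0.08]
[-0.0001, 0.0005, 0.0321, -0.0001, -0.0002, 0.0002, 0.08]
[-0.0, 0.0005, 0.0321, -0.0001, -0.0002, 0.0002, 0.08]
```

View pics/w2c.png

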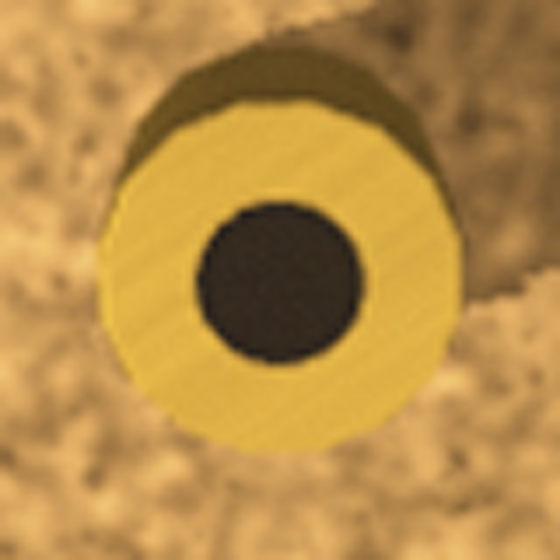

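The crop shows the yellow blank with its dark bore at (280,283). The bore comes out at about 20 mm, so this is the brass blank. I descend and grasp.

```bash
python3 -m crank '[[0,0.0005,0.04,0,0,0,0.08],[0,0.0005,0.04,0,0,0,0.08],[0,0.0005,0.035,0,0,0,0.08],[0,0.0005,0.025,0,0,0,0.08],[0,0,0.013,0,0,0,0.08],[0,0,0.007,0,0,0,0.08],[0,0,0,0,0,0,0.08]]' 60 && python3 -m crank '[[0,0,0,0,0,0,0.035],[0,0,0,0,0,0,0.035],[0,0,0,0,0,0,0.035],[0,0,0,0,0,0,0.035],[0,0,0,0,0,0,0.035],[0,0,0,0,0,0,0.035]]' 60
```

```text
clock: 4.08
tool_pos: [0.6089, 0.1991, 0.0108]
ee_rot: [0.0, 0.112, 0.994, 0.0]
wrist_force: [-0.3, -0.1, -0.1]
gripper_width: 0.0799
clock: 4.82
tool_pos: [0.6091, 0.1997, 0.0113]
ee_rot: [0.001, 0.112, 0.994, 0.0]
wrist_force: [-0.3, -0.4, 6.9]
gripper_width: 0.0424
```

```bash
python3 -m crank '[[0,0,-0.01,0,0,0,0.03],[0,0,-0.02,0,0,0,0.03],[0,0,-0.04,0,0,0,0.03],[0,0,-0.05,0,0,0,0.03],[0,0,0,0,0,0,0.03]]' 60
python3 - <<'E'
from h import *
p,T,o=tool();print(p,o['wrist_force'],o['wrist_torque'],o['gripper_width'])
im=save('wrist','w3.png')
cv2.imwrite('pics/w3b.png',cv2.resize(im[:,:,::-1],None,fx=1.56,fy=1.56))
R=np.array([[np.cos(.2255),np.sin(.2255)],[-np.sin(.2255),np.cos(.2255)]])
print(R@[-.082,0]+[.6009,-.1315]); rows([.521,-.1135,.13],np.pi-.2255,7,.03)
E
```

```text
clock: 5.45
tool_pos: [0.6104, 0.2, 0.1349]
ee_rot: [0.003, 0.112, 0.994, 0.001]
wrist_force: [0.7, -0.3, -2.6]
gripper_width: 0.0429
[0.61038596 0.19997943 0.13485871] [ 0.68108428 -0.34643719 -2.6431048 ] [ 0.0162972  -0.06765725 -0.01619777] 0.04287454848154165
[ 0.52097604 -0.11316531]
[0.0023, -0.0464, 0.0002, 0.0002, 0.0004, 0.0002, 0.03]
[0.0023, -0.0464, 0.0003, 0.0002, 0.0004, 0.0002, 0.03]
[0.0023, -0.0464, 0.0003, 0.0002, 0.0004, 0.0002, 0.03]
[0.0023, -0.0464, 0.0003, 0.0002, 0.0004, 0.0002, 0.03]
[0.0023, -0.0464, 0.0003, 0.0002, 0.0004, 0.0002, 0.03]
[0.0023, -0.0464, 0.0003, 0.0002, 0.0004, 0.0002, 0.03]
[0.0023, -0.0464, 0.0003, 0.0002, 0.0004, 0.0002, 0.03]
```

View pics/w3b.png

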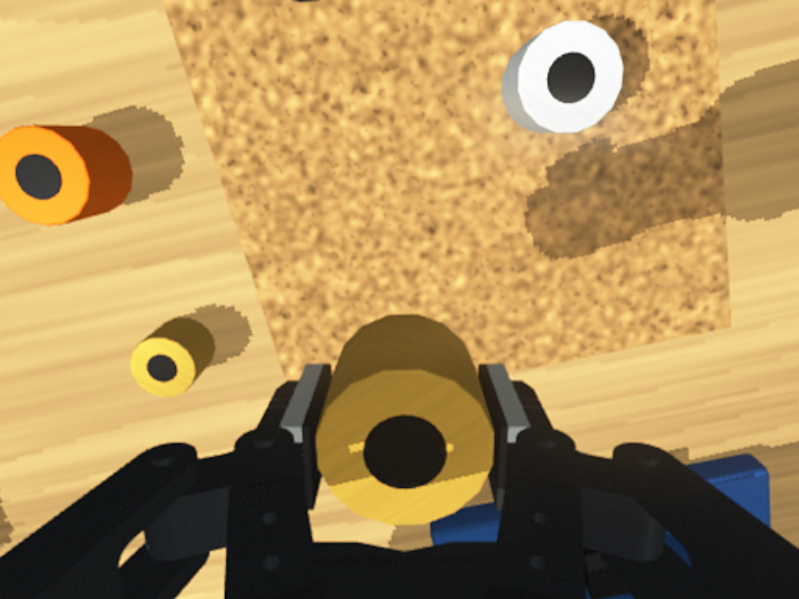

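```bash
python3 -m crank '[[0.0023,-0.035,0,0,0,0,0.03],[0.0023,-0.0464,0,0,0,0,0.03],[0.0023,-0.0464,0,0,0,0,0.03],[0.0023,-0.0464,0,0,0,0,0.03],[0.0023,-0.0464,0,0,0,0,0.03],[0.0023,-0.0464,0,0,0,0,0.03],[0.0023,-0.037,0,0,0,0,0.03],[0,-0.02,0,0,0,0,0.03]]' && python3 -m crank '[[0,0,0.02,0,0,0,0.03],[0,0,0.025,0,0,0,0.03],[0,0,0.02,0,0,0,0.03],[0,0,0,0,0,0,0.03]]'
python3 - <<'E'
from h import *
p,T,o=tool();print(p,o['wrist_force'],o['gripper_width'],np.degrees(np.arctan2(T[1,0],T[0,0])))
im=save('wrist','w4.png')
cv2.imwrite('pics/w4b.png',cv2.resize(im[:,:,::-1],None,fx=1.56,fy=1.56))
im=save('side','s4.png')
cv2.imwrite('pics/s4b.png',cv2.resize(im[130:230,180:300,::-1],None,fx=5,fy=5,interpolation=cv2.INTER_CUBIC))
rows([.521,-.1135,.03],np.pi-.2255,4,.03)
E
```

```text
clock: 6.5
tool_pos: [0.5193, -0.1141, 0.1289]
ee_rot: [-0.001, 0.113, 0.994, 0.0]
wrist_force: [0.6, 0.4, -2.8]
gripper_width: 0.0427
clock: 7.0
tool_pos: [0.519, -0.1121, 0.063]
ee_rot: [-0.003, 0.112, 0.994, 0.001]
wrist_force: [0.1, -0.7, -3.4]
gripper_width: 0.0424
[ 0.5189624  -0.11207304  0.0629899 ] [ 0.07903525 -0.65108625 -3.37772292] 0.04244034345075885 167.14044549753706
[-0.0002, -0.0002, 0.0088, 0.0001, -0.0003, 0.0003, 0.03]
[-0.0002, -0.0002, 0.0088, 0.0001, -0.0003, 0.0003, 0.03]
[-0.0002, -0.0002, 0.0088, 0.0001, -0.0003, 0.0003, 0.03]
[-0.0002, -0.0002, 0.0088, 0.0001, -0.0003, 0.0003, 0.03]
```

View pics/w4b.png

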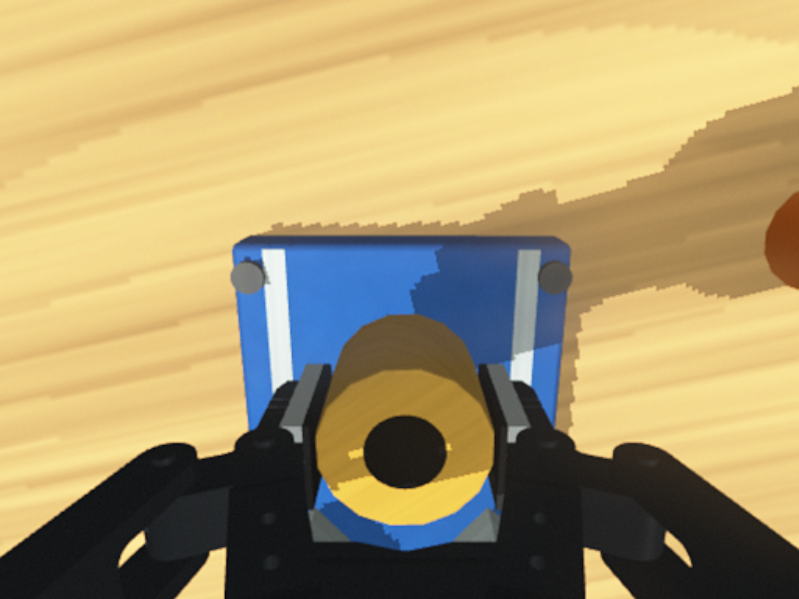

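View pics/s4b.png

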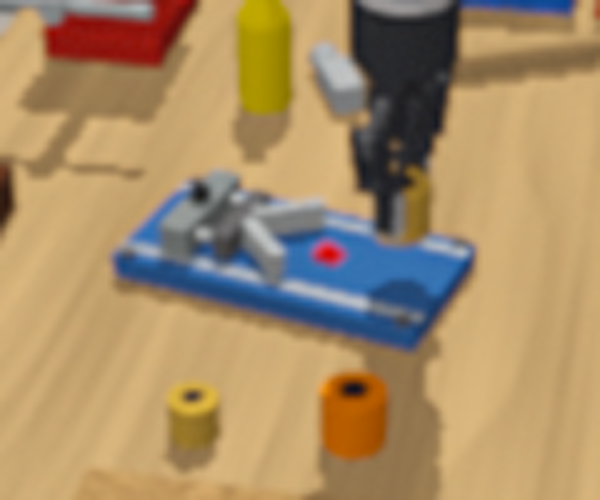

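The wrist view shows the blank at column ~404 and the bed's edges at 233 and 572 (mean 402), so it is centred. I lower it to contact.

```bash
python3 -m crank '[[0,0,0.015,0,0,0,0.03],[0,0,0.012,0,0,0,0.03],[0,0,0.004,0,0,0,0.03],[0,0,0,0,0,0,0.03]]' && python3 -m crank '[[0,0,0.0015,0,0,0,0.03],[0,0,0.001,0,0,0,0.03],[0,0,0,0,0,0,0.03]]'
```

```text
clock: 7.6
tool_pos: [0.5206, -0.1127, 0.034]
ee_rot: [-0.0, 0.112, 0.994, 0.0]
wrist_force: [0.6, -0.4, -3.6]
gripper_width: 0.0425
clock: 7.98
tool_pos: [0.5209, -0.1128, 0.032]
ee_rot: [0.0, 0.112, 0.994, -0.0]
wrist_force: [1.0, 0.0, -2.5]
gripper_width: 0.0422
```

```bash
python3 -m crank '[[0,0,0.002,0,0,0,0.03],[0,0,0,0,0,0,0.03]]' && python3 -m crank '[[0,0,0.0015,0,0,0,0.03],[0,0,0,0,0,0,0.03]]'
```

```text
clock: 8.22
tool_pos: [0.5207, -0.1127, 0.0297]
ee_rot: [-0.0, 0.112, 0.994, 0.0]
wrist_force: [-0.3, -0.6, -2.4]
gripper_width: 0.0427
clock: 8.48
tool_pos: [0.5208, -0.1127, 0.0283]
ee_rot: [-0.0, 0.112, 0.994, 0.0]
wrist_force: [0.3, 0.0, -3.0]
gripper_width: 0.0427
```

```bash
python3 -m crank '[[0,0,0.001,0,0,0,0.03],[0,0,0,0,0,0,0.03]]' && python3 -m crank '[[0,0,0.001,0,0,0,0.03],[0,0,0,0,0,0,0.03]]'
```

```text
clock: 8.72
tool_pos: [0.5209, -0.1128, 0.0274]
ee_rot: [0.0, 0.112, 0.994, -0.0]
wrist_force: [-0.1, -0.0, -3.0]
gripper_width: 0.0423
clock: 8.98
tool_pos: [0.521, -0.1128, 0.0272]
ee_rot: [0.0, 0.112, 0.994, -0.0]
wrist_force: [-3.1, 0.6, 7.4]
gripper_width: 0.0428
```

```bash
python3 -m crank '[[0,0,0,0,0,0,0.048],[0,0,0,0,0,0,0.056],[0,0,0,0,0,0,0.066],[0,0,0,0,0,0,0.075],[0,0,0,0,0,0,0.075],[0,0,0,0,0,0,0.075]]' && python3 -m crank '[[0,0,-0.01,0,0,0,0.075],[0,0,-0.03,0,0,0,0.075],[0,0,-0.03,0,0,0,0.075],[0,0,0,0,0,0,0.075]]'
python3 - <<'E'
from h import *
p,T,o=tool();print(p,o['wrist_force'],o['gripper_width'],np.degrees(np.arctan2(T[1,0],T[0,0])))
c=get_calibration('wrist');np.save('c_w5.npy',c,allow_pickle=True)
im=save('wrist','w5.png')
cv2.imwrite('pics/w5b.png',cv2.resize(im[:,:,::-1],None,fx=1.56,fy=1.56))
E
```

```text
clock: 9.72
tool_pos: [0.5208, -0.1128, 0.0264]
ee_rot: [-0.0, 0.112, 0.994, -0.0]
wrist_force: [0.4, -0.1, -0.6]
gripper_width: 0.0749
clock: 10.22
tool_pos: [0.5222, -0.1132, 0.0991]
ee_rot: [0.002, 0.112, 0.994, -0.001]
wrist_force: [-0.3, 0.4, -0.7]
gripper_width: 0.0753
[ 0.52215417 -0.1132346   0.09912608] [-0.34712568  0.37112292 -0.70857016] 0.07529914905728548 167.14857501561616
```

View pics/w5b.png

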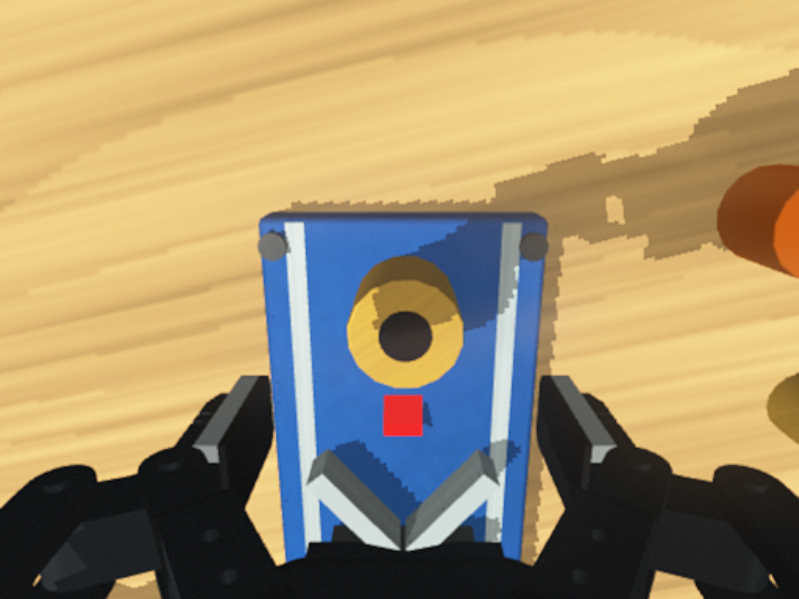

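```bash
python3 - <<'E'
from h import *
c=np.load('c_w5.npy',allow_pickle=True).item()
a=-.2255;R=np.array([[np.cos(a),-np.sin(a)],[np.sin(a),np.cos(a)]]);ce=np.array([.6009,-.1311])
f=lambda x,y:((x+.5)/1.56-.5,(y+.5)/1.56-.5)
for n,q,z in[('bore',(405.5,336),.06),('latchface',(403,436),.02),('endL',(262,217),.02),('endR',(546,217),.02),('apex',(403,552),.04)]:
  P=ray('wrist',*f(*q),z,c);print(n,P,1000*R.T@(P[:2]-ce))
p=tool()[0];print(1000*R.T@(p[:2]-ce))
E
python3 -m crank '[[0.025,0,0,0,0,0,0.014],[0.025,0,0,0,0,0,0.014],[0.004,0,0,0,0,0,0.014],[0,0,0,0,0,0,0.014],[0,0,0,0,0,0,0.014]]' 40
```

```text
bore [ 0.5209228  -0.11194814  0.06      ] [-82.23460417   0.78457862]
latchface [ 0.58625187 -0.12803945  0.02      ] [-14.96159145  -0.29216426]
endL [ 0.47079224 -0.1622415   0.02      ] [-119.85070431  -59.44435067]
endR [ 0.49741017 -0.04601311  0.02      ] [-119.89461255   59.79302076]
apex [ 0.63447199 -0.13906414  0.04      ] [34.50275999 -0.25601842]
[-81.52504383  -0.10269942]
clock: 10.9
tool_pos: [0.4689, -0.101, 0.0962]
ee_rot: [0.0, 0.112, 0.994, -0.0]
wrist_force: [0.7, -0.1, 0.2]
gripper_width: 0.0141
```

```bash
python3 -m crank '[[0,0,0.025,0,0,0,0.014],[0,0,0.025,0,0,0,0.014],[0,0,0.015,0,0,0,0.014],[0,0,0,0,0,0,0.014]]' && python3 -m crank '[[-0.004,0,0,0,0,0,0.014],[-0.006,0,0,0,0,0,0.014],[-0.003,0,0,0,0,0,0.014],[0,0,0,0,0,0,0.014],[0,0,0,0,0,0,0.014]]'
python3 - <<'E'
from h import *
p,T,o=tool();print(p,o['wrist_force'],o['gripper_width'],np.degrees(np.arctan2(T[1,0],T[0,0])))
a=-.2255;R=np.array([[np.cos(a),-np.sin(a)],[np.sin(a),np.cos(a)]]);ce=np.array([.6009,-.1311])
print(1000*R.T@(p[:2]-ce))
c=get_calibration('wrist');np.save('c_w6.npy',c,allow_pickle=True)
im=save('wrist','w6.png')
cv2.imwrite('pics/w6b.png',cv2.resize(im[:,:,::-1],None,fx=1.56,fy=1.56))
E
```

```text
clock: 11.4
tool_pos: [0.468, -0.1007, 0.0304]
ee_rot: [-0.001, 0.112, 0.994, 0.0]
wrist_force: [0.1, 0.5, 0.3]
gripper_width: 0.0141
clock: 12.02
tool_pos: [0.4808, -0.1036, 0.0314]
ee_rot: [-0.0, 0.112, 0.994, 0.0]
wrist_force: [-0.2, -0.3, 0.6]
gripper_width: 0.014
[ 0.48076912 -0.10359542  0.03144377] [-0.18448714 -0.32903802  0.6005213 ] 0.013983181941298347 167.1427131463429
[-1.23239312e+02 -5.22829510e-02]
```

View pics/w6b.png

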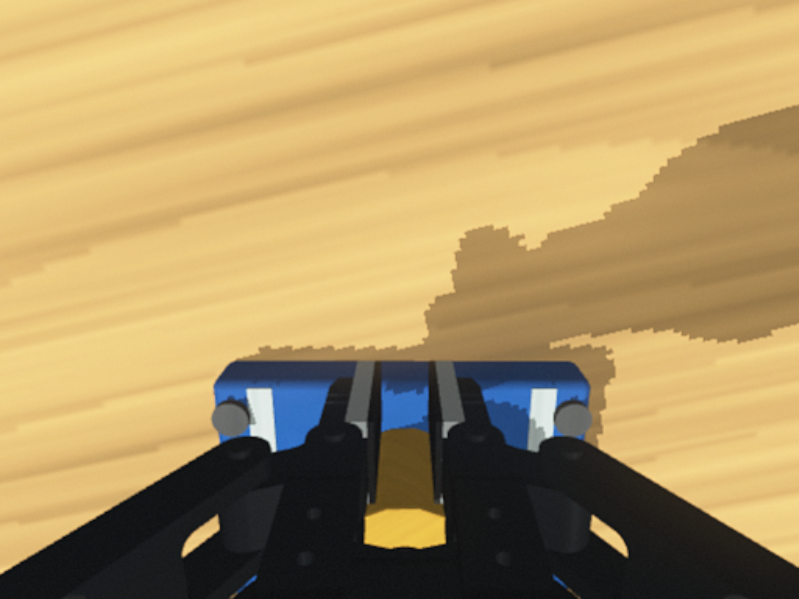

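```bash
python3 -m crank '[[-0.004,0,0,0,0,0,0.014],[-0.004,0,0,0,0,0,0.014],[-0.004,0,0,0,0,0,0.014],[-0.004,0,0,0,0,0,0.014],[-0.004,0,0,0,0,0,0.014],[-0.004,0,0,0,0,0,0.014],[-0.004,0,0,0,0,0,0.014]]' && python3 -m crank '[[-0.004,0,0,0,0,0,0.014],[-0.004,0,0,0,0,0,0.014],[-0.004,0,0,0,0,0,0.014],[-0.004,0,0,0,0,0,0.014],[-0.004,0,0,0,0,0,0.014]]' && python3 -m crank '[[-0.003,0,0,0,0,0,0.014],[-0.003,0,0,0,0,0,0.014],[-0.003,0,0,0,0,0,0.014]]'
python3 - <<'E'
from h import *
im=save('wrist','w7.png')
cv2.imwrite('pics/w7b.png',cv2.resize(im[:,:,::-1],None,fx=1.56,fy=1.56))
im=save('side','s7.png')
cv2.imwrite('pics/s7b.png',cv2.resize(im[150:210,190:290,::-1],None,fx=7,fy=7,interpolation=cv2.INTER_CUBIC))
p,T,o=tool();print(p,o['wrist_force'])
a=-.2255;R=np.array([[np.cos(a),-np.sin(a)],[np.sin(a),np.cos(a)]]);ce=np.array([.6009,-.1311])
print(1000*R.T@(p[:2]-ce))
E
```

```text
clock: 12.95
tool_pos: [0.5084, -0.1099, 0.0313]
ee_rot: [-0.0, 0.112, 0.994, 0.0]
wrist_force: [-0.7, 0.8, 0.3]
gripper_width: 0.0138
clock: 13.58
tool_pos: [0.528, -0.1144, 0.0314]
ee_rot: [0.0, 0.112, 0.994, -0.0]
wrist_force: [-1.2, 1.0, 0.8]
gripper_width: 0.0143
clock: 13.95
tool_pos: [0.5366, -0.1164, 0.0314]
ee_rot: [0.0, 0.112, 0.994, -0.0]
wrist_force: [-1.5, -0.1, 0.1]
gripper_width: 0.0141
[ 0.53686152 -0.11646585  0.03139701] [-0.80547635 -0.42810557 -0.03899213]
[-6.56892828e+01 -5.49499752e-02]
```

View pics/w7b.png

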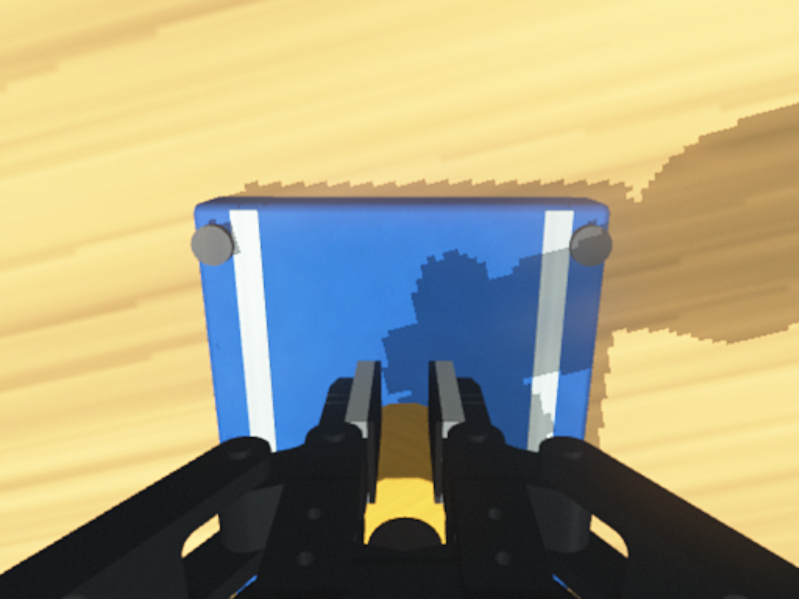

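View pics/s7b.png

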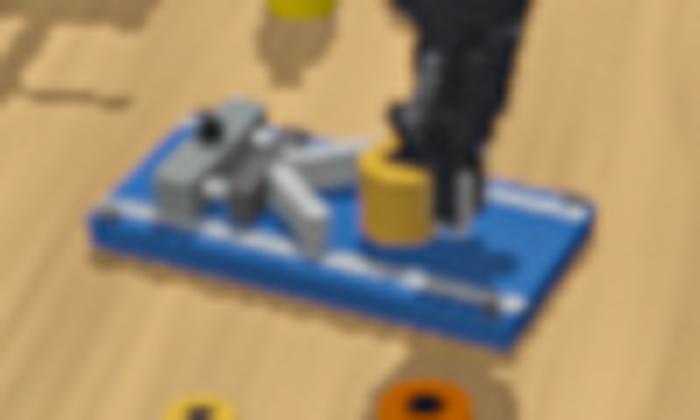

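Both views show the blank upright, centred between the fingers and over the latch. I keep pushing.

```bash
python3 -m crank '[[-0.003,0,0,0,0,0,0.014],[-0.003,0,0,0,0,0,0.014],[-0.003,0,0,0,0,0,0.014],[-0.003,0,0,0,0,0,0.014],[-0.003,0,0,0,0,0,0.014],[-0.003,0,0,0,0,0,0.014]]' && python3 -m crank '[[-0.003,0,0,0,0,0,0.014],[-0.002,0,0,0,0,0,0.014],[-0.002,0,0,0,0,0,0.014],[-0.002,0,0,0,0,0,0.014],[0,0,0,0,0,0,0.014]]'
```

```text
clock: 14.8
tool_pos: [0.5542, -0.1204, 0.0314]
ee_rot: [-0.0, 0.112, 0.994, 0.0]
wrist_force: [-0.4, 0.6, 0.7]
gripper_width: 0.0139
clock: 15.42
tool_pos: [0.563, -0.1224, 0.0314]
ee_rot: [0.0, 0.112, 0.994, -0.0]
wrist_force: [-0.0, -0.2, -0.2]
gripper_width: 0.014
```

```bash
cat >> h.py <<'E'
def st():
    p,T,o=tool();a=-.2255;R=np.array([[np.cos(a),-np.sin(a)],[np.sin(a),np.cos(a)]]);ce=np.array([.6009,-.1311])
    print('bed xy',(1000*R.T@(p[:2]-ce)).round(2),'F bed',(R.T@np.array(o['wrist_force'])[:2]).round(2),'Fz',round(float(o['wrist_force'][2]),2),'w',o['gripper_width'],'t',o['clock'])
E
python3 -c 'from h import *;st()'
```

```text
bed xy [-3.889e+01  1.000e-02] F bed [ 0.01 -0.21] Fz -0.24 w 0.014008854273808212 t 15.425
```

```bash
python3 -m crank '[[-0.002,0,0,0,0,0,0.014],[-0.002,0,0,0,0,0,0.014],[0,0,0,0,0,0,0.014]]' >/dev/null; python3 -c 'from h import *;st()'; python3 -m crank '[[-0.002,0,0,0,0,0,0.014],[-0.001,0,0,0,0,0,0.014],[0,0,0,0,0,0,0.014]]'>/dev/null; python3 -c 'from h import *;st()'; python3 -m crank '[[-0.001,0,0,0,0,0,0.014],[-0.001,0,0,0,0,0,0.014],[0,0,0,0,0,0,0.014]]'>/dev/null; python3 -c 'from h import *;st()'
```

```text
bed xy [-3.489e+01  2.000e-02] F bed [0.09 0.42] Fz -1.45 w 0.013893364320442352 t 15.8
bed xy [-32.5  -0.1] F bed [-3.4  -0.82] Fz 1.11 w 0.013777353742688472 t 16.175
bed xy [-30.48  -0.2 ] F bed [-4.9  -1.81] Fz 2.18 w 0.014384499813428117 t 16.55
```

```bash
python3 -m crank '[[-0.0005,-0.0003,0,0,0,0,0.014],[0,0,0,0,0,0,0.014]]' >/dev/null; python3 -c 'from h import *;st()'; python3 -m crank '[[-0.0005,-0.0002,0,0,0,0,0.014],[0,0,0,0,0,0,0.014]]'>/dev/null; python3 -c 'from h import *;st()'; python3 -c 'from h import *
im=save("side","s8.png")
cv2.imwrite("pics/s8b.png",cv2.resize(im[150:210,190:290,::-1],None,fx=7,fy=7,interpolation=cv2.INTER_CUBIC));st()'
```

```text
bed xy [-30.12  -0.46] F bed [-5.19 -1.77] Fz 2.61 w 0.014040387555778168 t 16.8
bed xy [-29.67  -0.66] F bed [-4.88 -1.75] Fz 1.21 w 0.013887829261838186 t 17.05
bed xy [-29.69  -0.66] F bed [-6.63 -2.06] Fz 1.59 w 0.014291468625490373 t 17.1
```

View pics/s8b.png

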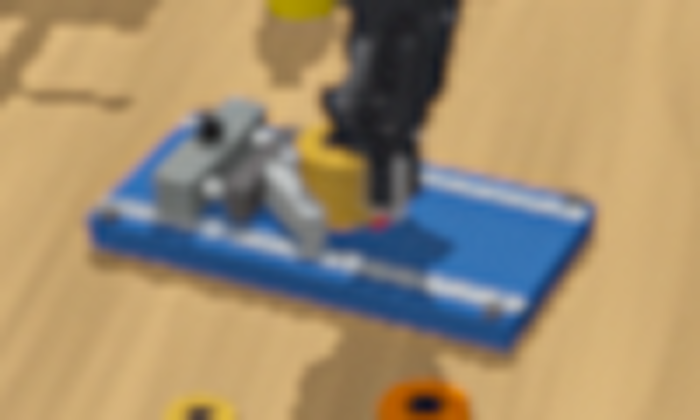

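```bash
python3 -m crank '[[-0.0005,-0.0002,0,0,0,0,0.014],[0,0,0,0,0,0,0.014]]' >/dev/null; python3 -c 'from h import *;st()'; python3 -m crank '[[0,0,0,0,0,0,0.014]]'>/dev/null; python3 -c 'from h import *;st()'; python3 -m crank '[[-0.0005,0,0,0,0,0,0.014],[0,0,0,0,0,0,0.014]]'>/dev/null; python3 -c 'from h import *;st()'; python3 -m crank '[[0,0,0,0,0,0,0.014]]'>/dev/null; python3 -c 'from h import *
st()
im=save("wrist","w8.png")
cv2.imwrite("pics/w8b.png",cv2.resize(im[230:384,200:320,::-1],None,fx=5,fy=5,interpolation=cv2.INTER_CUBIC)[-600:]);st()'
```

```text
bed xy [-29.22  -0.89] F bed [-5.78 -1.45] Fz 2.26 w 0.014151442995322642 t 17.35
bed xy [-29.22  -0.86] F bed [-5.25 -2.54] Fz 1.94 w 0.013733907457405183 t 17.475
bed xy [-28.71  -0.84] F bed [-3.51 -2.22] Fz -0.42 w 0.014015093081459174 t 17.725
bed xy [-28.61  -0.85] F bed [-4.94 -2.64] Fz 1.68 w 0.014272679540734494 t 17.85
bed xy [-28.62  -0.87] F bed [-4.04 -1.98] Fz 0.33 w 0.014036070735742834 t 17.9
```

View pics/w8b.png

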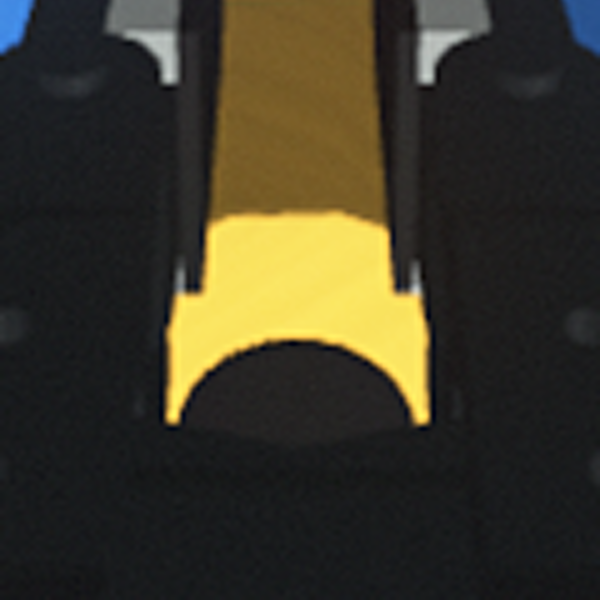

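```bash
python3 -m crank '[[-0.0005,0,0,0,0,0,0.014],[0,0,0,0,0,0,0.014]]' >/dev/null; python3 -c 'from h import *;st()';python3 -m crank '[[0,0,0,0,0,0,0.014]]'>/dev/null; python3 -c 'from h import *;st()'; python3 -m crank '[[0.001,0,0,0,0,0,0.014],[0,0,0,0,0,0,0.014]]'>/dev/null; python3 -c 'from h import *;st()'; python3 -m crank '[[0.001,0,0,0,0,0,0.014],[0,0,0,0,0,0,0.014]]'>/dev/null; python3 -c 'from h import *;st()';  python3 -m crank '[[0.001,0,0,0,0,0,0.014],[0,0,0,0,0,0,0.014]]'>/dev/null; python3 -c 'from h import *;st()'
```

```text
bed xy [-28.43  -0.85] F bed [-6.76 -2.83] Fz 1.72 w 0.013961135554866244 t 18.15
bed xy [-28.4   -0.85] F bed [-5.65 -3.17] Fz 2.04 w 0.014117927234049695 t 18.275
bed xy [-28.68  -0.74] F bed [-3.69 -2.94] Fz -0.43 w 0.014144230198060444 t 18.525
bed xy [-29.07  -0.52] F bed [ 0.52 -0.87] Fz 0.1 w 0.014027025075248759 t 18.775
bed xy [-30.48  -0.61] F bed [-0.14 -0.25] Fz -0.8 w 0.0140823679476384 t 19.025
```

The force vanished within 1 mm of backing off, so the latch is holding. I withdraw and look.

```bash
python3 -m crank '[[0.004,0,0,0,0,0,0.014],[0.012,0,0,0,0,0,0.014],[0.025,0,0,0,0,0,0.014],[0.025,0,0,0,0,0,0.014],[0,0,-0.03,0,0,0,0.014],[0,0,-0.05,0,0,0,0.014],[0,0,-0.05,0,0,0,0.014],[0,0,0,0,0,0,0.014]]'
python3 - <<'E'
from h import *
st();c=get_calibration('wrist');np.save('c_w9.npy',c,allow_pickle=True)
im=save('wrist','w9.png')
print(proj('wrist',[.61,-.133,.04],c))
cv2.imwrite('pics/w9b.png',cv2.resize(im[:,:,::-1],None,fx=1.56,fy=1.56,interpolation=cv2.INTER_CUBIC))
im=save('side','s9.png')
cv2.imwrite('pics/s9b.png',cv2.resize(im[150:210,190:290,::-1],None,fx=7,fy=7,interpolation=cv2.INTER_CUBIC))
E
```

```text
clock: 20.02
tool_pos: [0.5075, -0.1106, 0.165]
ee_rot: [0.003, 0.112, 0.994, -0.001]
wrist_force: [0.3, 0.1, -0.6]
gripper_width: 0.0138
bed xy [-95.6   -0.93] F bed [0.22 0.18] Fz -0.57 w 0.013811583004136298 t 20.025
(np.float64(259.6943314439201), np.float64(288.6651507130285))
```

View pics/w9b.png

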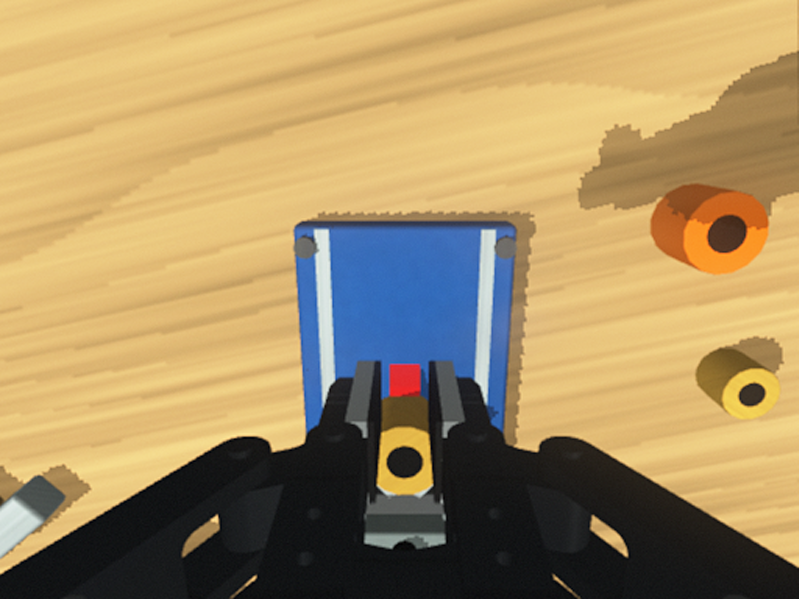

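View pics/s9b.png

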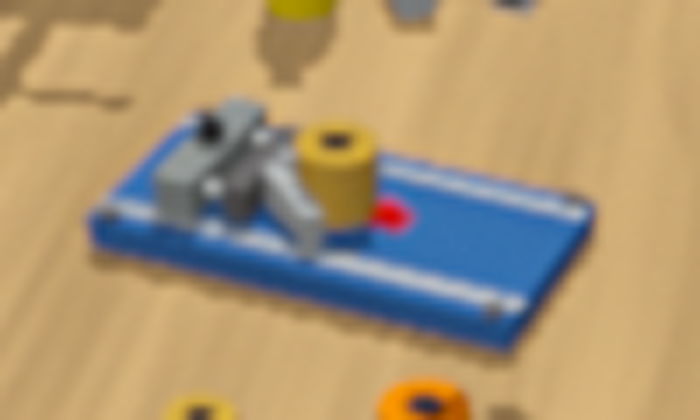

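It looks seated with the red latch fully visible behind it. I open the fingers and take a clear view from higher up to check it.

```bash
python3 -m crank '[[-0.01,0,-0.02,0,0,0,0.08],[-0.01,0,-0.02,0,0,0,0.08],[-0.005,0,-0.02,0,0,0,0.08],[0,0,0,0,0,0,0.08],[0,0,0,0,0,0,0.08],[0,0,0,0,0,0,0.08]]'
python3 - <<'E'
from h import *
st();c=get_calibration('wrist');np.save('c_w10.npy',c,allow_pickle=True)
im=save('wrist','w10.png')
print(proj('wrist',[.61,-.133,.04],c))
cv2.imwrite('pics/w10b.png',cv2.resize(im[150:280,190:330,::-1],None,fx=5,fy=5,interpolation=cv2.INTER_CUBIC)[:600])
E
```

```text
clock: 20.88
tool_pos: [0.5302, -0.1156, 0.2201]
ee_rot: [-0.001, 0.112, 0.994, 0.0]
wrist_force: [0.5, -0.0, -0.4]
gripper_width: 0.08
bed xy [-72.35  -0.67] F bed [0.52 0.11] Fz -0.45 w 0.0799520358757055 t 20.875
(np.float64(259.1771048499944), np.float64(240.40372969847618))
```

View pics/w10b.png

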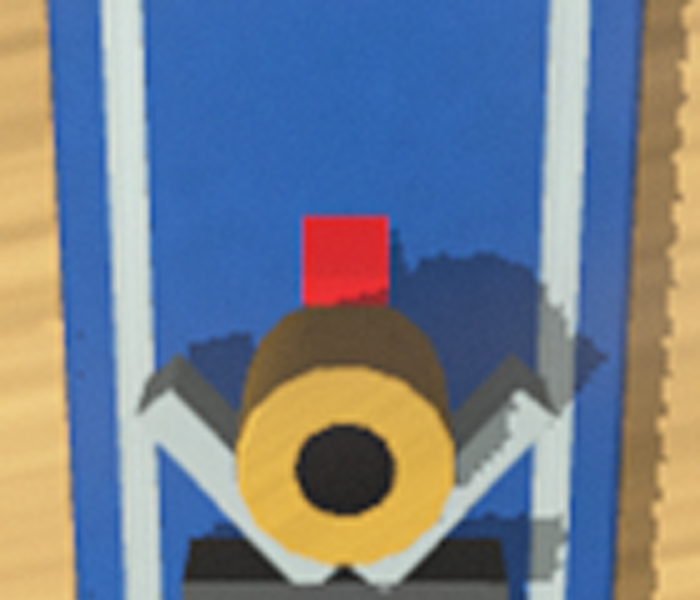

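Run:
```python
from h import *
c=np.load('c_w10.npy',allow_pickle=True).item()
a=-.2255;R=np.array([[np.cos(a),-np.sin(a)],[np.sin(a),np.cos(a)]]);ce=np.array([.6009,-.1311])
f=lambda x,y:(190+(x+.5)/5-.5,150+(y+.5)/5-.5)
for n,q,z in[('bore',(345,469),.06),('top outline ctr',(346,465),.06),('side foot',(346,305),.0265),('latch low end',(346,217),.02),('apex',(345,572),.04),('L edge',(57,300),.02),('R edge',(635,300),.02)]:
  P=ray('wrist',*f(*q),z,c);print(n,(1000*R.T@(P[:2]-ce)).round(1))
```

```text
bore [ 2.9 -0.4]
top outline ctr [ 2.1 -0.2]
side foot [-18.8  -0.2]
latch low end [-36.3  -0.2]
apex [36.9 -0.4]
L edge [-17.5 -62.6]
R edge [-17.5  62.2]
```

```bash
python3 -c '
from h import *
st(); print(job_done())'
```

```text
bed xy [-72.21  -0.69] F bed [0.35 0.14] Fz -0.61 w 0.08034303752812902 t 20.925
the job is handed in; nothing more can be done
None
```

The brass bushing blank is seated in the V with the latch up behind it, and the job is handed in at about 21 s on the robot's clock. No verdict came back.

I gripped the blank on the mat, stood it on the load spot and released it. Then I pushed it over the latch in small steps with two nearly closed fingers. The push peaked at about 6.8 N along the bed, against about 10 N at the hard stop, so the jaw was not driven onto its stop.

**Latch:** when I backed off, the force fell to zero within about 1 mm, so the blank did not follow the fingers. The whole latch showed behind it in the picture.

**Position:** the last picture shows the blank upright against both cheeks, about 0.3 mm off the centre line. The top and foot positions agree within about 1 mm. The jaw apex sits about 2.5 mm farther back than unpushed, but the blank partly hides it.

**Other readings:**
- There was a 2–3 N sideways force during the final push, which vanished when the fingers came off.
- Absolute positions along the bed disagree by 2–3 mm, roughly the calibration error. I therefore judged the latching by comparing with earlier pictures and by feel.
- I could not measure the cheek and latch forces directly.
- The robot was clear of everything, and I never touched the other blanks or tools.

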